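# Arm the nest magnet under its yellow guard

## Task

Switch on the nest magnet so that it holds the lock bolt: lift the yellow guard cover right back until it stays open by itself, flip the toggle lever beneath it fully over to the side with the green dot, then tip the cover forward so that it drops shut again over the flipped toggle. Leave the red-covered bus switch shut and do not disturb the lock bolt lying in the nest.

Things in the scene. Friction and masses are not known exactly. Their poses are not given: they have to be found in the camera images.
- magnet_switch: Fixed switch unit with the YELLOW guard cover: grey block 90 (x) x 100 (y) x 30 (z) mm on a walnut board (its top 12 mm above the table). Origin: centre of the underside; z up, x from the black knob to the hinge. In its frame, mm: hinge line along y at x 40, z 34; shut cover x -46 to 40, y -34 to 34, top z 72; green dot at (-10, 43, 30). A like unit with a RED cover stands over 160 mm away.
- magnet_knob (a point): Centre of the black knob by which the yellow cover is lifted: cylinder 18 mm dia, 22 mm long, axis along the unit's y, on a 6 mm stem, 28 mm clear of the cover. Pinched from above on its flat ends it pivots between the fingers. Unit frame, mm: (-82, 0, 54) shut, i.e. 122 along -x and 20 up from the hinge line, about which it swings; (109, 0, 137) wide open.
- magnet_cover (a joint): Yellow cover, rad: 0 shut, 2.0 wide open on its stop, leaning back past upright; the knob swings up and over towards the unit's +x. A light return spring and its weight (about 1 N at the knob) shut it below about 1.4; past 1.6 its weight lays it back: let go at 1.7 to 2.0 it stays open; pushed forward from behind (at the knob) to below 1.3 it drops shut by itself.
- magnet_toggle (a joint): Steel toggle lever under the yellow cover, rad: 0 off, leaning to the unit's -y; 0.9 on, leaning to +y (green dot). Pivot at (-10, 0, 30) mm in the unit's frame, axis along x; bat 9 mm thick, 38 mm long, tip at (-10, -17, 65) mm off, (-10, 17, 65) on. Pushed along y with about 2 N it swings over stiffly and stays where it is left: push it right over, to 0.9.
- bus_cover (a joint): Cover of the other, RED-covered switch unit on the same board, of the same size and shape, rad: 0 shut. It must stay shut.
- bolt_center (a point): Centre of the polished steel lock bolt (22 x 90 x 18 mm bar with a round nose) lying loose in the magnetic nest of the black swing arm at the left (+y) of the board, about 78 mm above the table. Leave it there.

How it is judged:
On the way, in this order (a step that is already met when the one before it is completed fails the run):
1. the yellow cover is lifted back and open, the toggle still off (value of joint magnet_cover above 1.6 rad and value of joint magnet_toggle below 0.3 rad), for 0.2 s.
2. the toggle is flipped to the green-dot side under the open cover (value of joint magnet_toggle above 0.65 rad and value of joint magnet_cover above 1 rad), for 0.2 s.
At the end, for the whole second after the job is handed in: The yellow cover is shut (within 0.1 rad), the toggle beneath it is on the green-dot side (above 0.65 rad of 0.9), the red cover is shut (within 0.1 rad) and the lock bolt lies within 15 mm of where it was (value of joint each of magnet_cover, bus_cover below 0.1 rad and value of joint magnet_toggle above 0.65 rad and distance of bolt_center from where it was at the start of the episode below 0.015 m); the robot touches nothing.
It fails at once if the red cover is lifted (beyond 0.15 rad) (value of joint bus_cover above 0.15 rad).
It fails at once if the lock bolt is moved by more than 15 mm (distance of bolt_center from where it was at the start of the episode above 0.015 m).
It also fails if it takes over 56 s, if anything falls off the work surface, if the arm or the gripper's body presses on something with over 40 N, if the wrist force passes 120 N, or if a joint passes its speed limit or range.

## Robot

A 6-joint arm with a two-finger parallel gripper is mounted at the origin on the work surface. World frame = base frame: x ahead of the robot, y to its left, z up, the work surface at z = 0. Lengths are in m, angles in rad, forces in N, time in s.
With the tool pointing down it reaches from about 0.3 to 0.95 m from the base axis. Payload 3.1 kg.
Tool frame: the origin (TCP) lies midway between the tips of the shut fingers; the grasp point (between the pads) lies behind it (arm.tcp_to_grasp is the z of the grasp point in the tool frame, in m); z points along the fingers, y is the line along which they close (so a half turn about z gives the same grasp; the last joint's range is limited). The gripper opens to 85 mm and grips with 20 to 120 N. Pads are 22 mm wide; open, the fingers measure 114 mm over their backs; the gripper's body (76 mm by 85 mm) begins 54 mm behind the grasp point. The pads swing forward as they close: fully open they stand 13 mm farther back than shut.
Start: joints at [-1.212, 0.308, 1.634, -0, 1.2, -0.07], TCP at [0.26, -0.568, 0.231] pointing down, gripper open.
Joint ranges: [-3.06, 3.06], [-0.79, 1.96], [0.05, 2.63], [-1.19, 4.34], [0.05, 2.64], [-2.94, 2.94]. Speed limits (rad/s): [2.79, 2.79, 3.14, 3.14, 3.14, 3.14].

## Interface

Orientations are given as a unit quaternion [w, x, y, z].
In Python, from cell import telemetry, optics, ticket, arm gives the robot as it stands.
- The arm moves only by the tool arm_command, never from a script. Its argument "commands" is a list of rows, each a list of 3 entries, a list of its own where there are three numbers: the shift along the tool's x, y, z in mm, then the turn, a rotation vector about the tool's x, y, z in degrees, then the finger opening in mm, from 0 to 85.4. In form: [[[dx, dy, dz], [rx, ry, rz], grip], ...]. A call has 1 to 10 rows; each row is the pose to reach, as a shift and turn from the pose commanded when the call began, along the tool's axes at that moment; what a row does not reach only later rows make up. A row lasts 1/10 s, in which the tool goes at most 50 mm and 8.59 degrees, less where a joint would pass 70% of its speed; a pose out of reach is approached as far as the arm can. A call with a gripper value outside its range is refused whole. The fingers move at their own pace and stop on an object; the grip force is fixed at half the most. Time passes only in rows, so rows that repeat a pose let the fingers close. It gives the time, the measured TCP pose, the force, the opening and the grip force at its end, in the units of the state.
- telemetry.get_obs(): the state, without advancing time (a new reading comes with each control period).
- optics.camera(name): name is "side" or "top" or "wrist"; returns a dict with "frame" (480x640x3 uint8, red, green, blue), "intrinsics" (3x3 intrinsics, pixels), "dist" ([k1, k2, p1, p2, k3] as OpenCV has them; the pictures are not rectified), "extrinsics" (4x4, takes a point from world to camera coordinates). Camera axes: x right, y up, looking along -z (the intrinsics and any distortion apply to the point x, -y, -z); pixel columns grow to the right and rows downward; lengths in m; the calibration is good to about 2 mm. A picture is of the moment at which its call begins. There is no depth.
- ticket.close_job(): hands the job in; it is judged then, once.
The state is a dict: "t": time; "q": joint angles; "dq": joint speeds; "effort": joint torques, N m; "ee_pos": TCP position; "tcp_rot": TCP orientation; "ft_force": force on the tool from outside, world axes, zero at the start; "torque": the same for the moment, N m; "finger_gap": finger opening in m; "grip_force": force on a finger pad.
Only numpy, scipy, OpenCV 4.12 (cv2) and the standard library are available. Lean on these libraries where they do the work, as an engineer would, in place of code of your own. Each camera call takes 0.05 s, during which the arm holds its last target. There are 200 camera calls.

## Working session

There is one attempt and no reset: what is moved stays moved. The work goes in short steps, Python scripts to look and compute and a tool call to move; the robot and the scene stay as the last step left them, time stands still between calls to the robot, and variables do not carry over. Pictures are saved under pics/ and viewed, at most 10 in all, crops included, and the job is handed in when it is done.

Besides the shell and the picture viewer there is one more tool, called after "Request:" as name(argument=value, ...), one argument or row to a line, values as JSON. arm_command: Moves the arm, as the interface text tells. Its arguments: {"type":"object","properties":{"commands":{"type":"array"}},"required":["commands"]}

```bash
mkdir -p pics; ls; python3 - <<'E'
from cell import telemetry, optics, ticket, arm
import cv2,numpy as np
o=telemetry.get_obs();print(o['t'],o['ee_pos'],o['tcp_rot'],o['finger_gap'],arm.tcp_to_grasp)
for n in['top','side']:
    c=optics.camera(n);cv2.imwrite(f'pics/{n}0.png',c['frame'][:,:,::-1]);np.savez(f'{n}0.npz',**c)
    print(n,c['intrinsics'],c['dist'],c['extrinsics'])
E
```

```text
pics
0.0 [ 0.25954123 -0.56765494  0.23003952] [-1.14260793e-03  9.77105600e-01  2.12751759e-01 -1.74677991e-04] 0.08532460549700353 -0.0187
top [[437.09872868   0.         321.96842432]
 [  0.         437.09872868 237.42652251]
 [  0.           0.           1.        ]] [0.02743024 0.         0.         0.         0.        ] [[ 0.01042236 -0.99965758 -0.02400185  0.12220838]
 [ 0.98760591  0.0065315   0.15681809 -0.53728005]
 [-0.15660762 -0.02533878  0.98733581 -0.87367529]
 [ 0.          0.          0.          1.        ]]
side [[484.91819029   0.         318.45107493]
 [  0.         484.91819029 242.54493247]
 [  0.           0.           1.        ]] [-0.09242708  0.          0.          0.          0.        ] [[-0.86778593 -0.49678211  0.01245459  0.4956853 ]
 [ 0.39014897 -0.66556674  0.63624265 -0.18437592]
 [-0.3077846   0.55698156  0.77138847 -1.06018778]
 [ 0.          0.          0.          1.        ]]
```

View pics/top0.png

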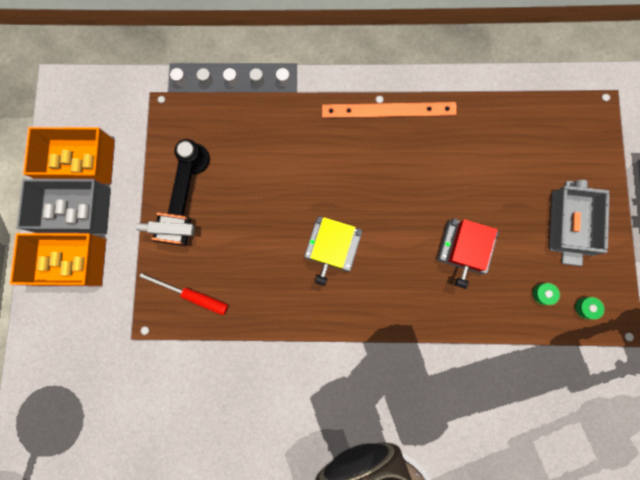

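View pics/side0.png

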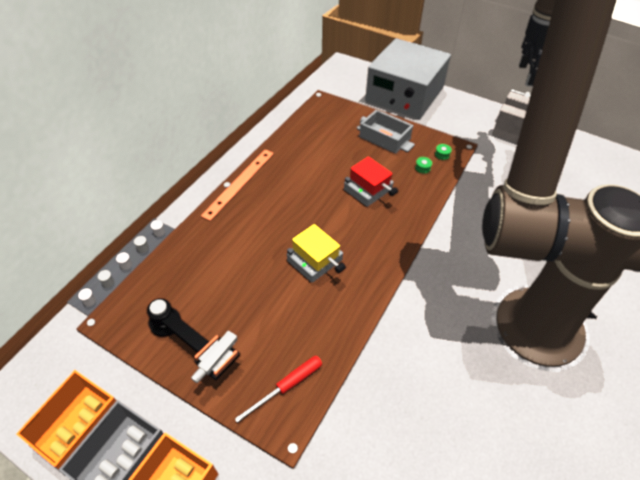

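The top view shows the yellow cover at about (334,243), with its knob at (321,280) and the green dot at (312,242). The red unit is at (474,246) and the bolt at (170,229). The side view shows the yellow cover at (316,246) with its knob at (339,265).

```bash
python3 - <<'E'
import cv2,numpy as np
t=np.load('top0.npz')['frame'][205:295,285:375,::-1];s=np.load('side0.npz')['frame'][215:290,275:355,::-1]
a=cv2.resize(t,None,fx=4.4,fy=4.4,interpolation=cv2.INTER_CUBIC);b=cv2.resize(s,None,fx=4.95,fy=4.95,interpolation=cv2.INTER_CUBIC)
h=min(len(a),len(b));cv2.imwrite('pics/crop.png',np.hstack([a[:h],b[:h]])); print(a.shape,b.shape,h)
for n in['top','side']:
    f=np.load(n+'0.npz')['frame'];hsv=cv2.cvtColor(f,cv2.COLOR_RGB2HSV)
    for lab,lo,hi in[('yel',(25,150,100),(35,255,255)),('green',(45,100,80),(75,255,255))]:
        m=cv2.inRange(hsv,lo,hi);k,_,st,c=cv2.connectedComponentsWithStats(m)
        for i in range(1,k):
            if abs(c[i][0]-320)<45 and abs(c[i][1]-248)<45 and st[i,4]>3: print(n,lab,c[i],st[i])
E
```

```text
(396, 396, 3) (371, 396, 3) 371
top yel [332.17272104 242.18231666] [ 311  217   44   51 1459]
top green [312.         241.33333333] [310 240   5   4  18]
side yel [315.71610169 242.71292373] [293 225  47  37 944]
side green [303.93333333 264.26666667] [302 263   5   4  15]
```

View pics/crop.png

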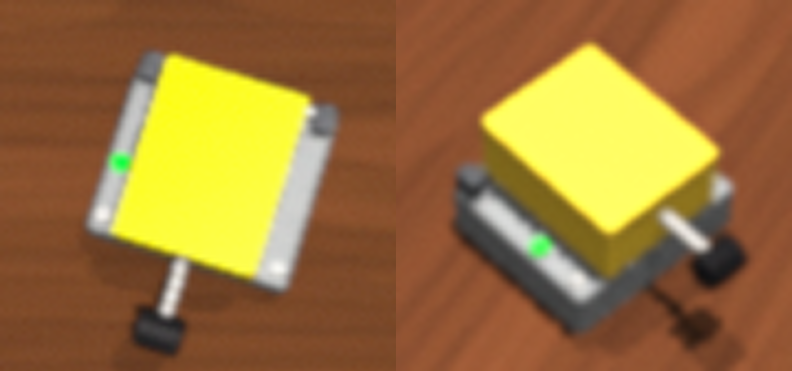

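The crop shows the cover's corners, the knob at top-crop (159,331) and side-crop (322,262), and the green dot on the left (+y) side. Next I fit the unit's pose.

```bash
cat > h.py <<'E'
import cv2,numpy as np
from scipy.spatial.transform import Rotation as R
def proj(c,P):
    E=c['extrinsics'];F=np.diag([1,-1,-1.]);A=F@E[:3,:3];t=F@E[:3,3]
    return cv2.projectPoints(np.atleast_2d(P).astype(float),cv2.Rodrigues(A)[0],t,c['intrinsics'],c['dist'])[0][:,0]
E
python3 - <<'E'
from h import *
from scipy.optimize import least_squares
T=dict(np.load('top0.npz'));S=dict(np.load('side0.npz'))
L=np.array([[40,34,72],[40,-34,72],[-46,-34,72],[-46,34,72],[-82,0,54],[-10,43,30]])/1e3
ut=np.array([[171,54],[311,97],[257,279],[110,235],[159,331]]);ut=np.vstack([(ut+.5)/4.4-.5+[285,205],[312,241.33]])
us=np.array([[86,120],[194,42],[323,153],[214,235],[322,262]],float)
us=np.array([[194,42],[323,153],[214,235],[86,120],[322,262]],float);us=np.vstack([(us+.5)/4.95-.5+[275,215],[303.93,264.27]])
def W(p,L): return L@R.from_euler('z',p[3]).as_matrix().T+p[:3]
best=None
for sh in range(4):
    idx=list(np.roll(range(4),sh))+[4,5]
    f=lambda p:np.r_[(proj(T,W(p,L))-ut).ravel(),(proj(S,W(p,L[idx]))-us).ravel(),(p[2]-.012)/.002]
    r=least_squares(f,[.5,0.1,.012,-.2],loss='soft_l1')
    if best is None or r.cost<best[0]: best=(r.cost,r.x,sh,f(r.x))
print(best[0],best[1],best[2]);print(best[3].round(1))
p=best[1];np.save('pose.npy',p)
for n,q in dict(knob=[-82,0,54],hinge=[40,0,34],open=[109,0,137],tip=[-10,-17,65]).items(): print(n,W(p,np.array(q)/1e3).round(4))
E
```

```text
2.6974373524506077 [ 0.52313646  0.10325153  0.01104636 -0.3040653 ] 3
[-0.3  0.3  0.   0.6 -0.6 -0.1  0.3 -0.6 -0.   0.6  0.2  0.8  0.1  0.5
 -0.3 -0.8 -0.4 -1.3 -0.2 -0.3 -0.1 -0.4 -0.3  0.5 -0.5]
knob [0.4449 0.1278 0.065 ]
hinge [0.5613 0.0913 0.045 ]
open [0.6271 0.0706 0.148 ]
tip [0.5085 0.09   0.076 ]
```

```bash
cat >> h.py <<'E'
pose=np.load('pose.npy');pose[2]=.012
U=R.from_euler('z',pose[3]);D=U*R.from_euler('x',np.pi)   # unit frame; tool-down aligned: tool x=unit x, y=-unit y
def goto(o,p_mm,tilt=0):
    "shift (mm) and turn (deg) in tool axes to bring TCP to unit-frame p_mm, tilted about unit y"
    q=np.array(o['tcp_rot']);C=R.from_quat(np.r_[q[1:],q[0]])
    tgt=U.apply(np.array(p_mm)/1e3)+pose[:3]
    G=U*R.from_euler('y',tilt,degrees=True)*U.inv()*D
    return C.inv().apply(tgt-o['ee_pos']).round(4)*1e3,(C.inv()*G).as_rotvec(degrees=True).round(2)
def inunit(o): return (U.inv().apply(np.array(o['ee_pos'])-pose[:3])*1e3).round(1)
E
python3 - <<'E'
from h import *
from cell import telemetry
o=telemetry.get_obs();print(goto(o,[-82,0,144]),inunit(o))
E
```

```text
(array([ 457.7, -555.3,   75.4]), array([-1.200e-01,  3.000e-02,  4.199e+01])) [ -50.6 -719.1  218.1]
```

Request:
arm_command(
  commands=[
    [[31,-37,0],[0,0,4],50],
    [[62,-74,0],[0,0,8],50],
    [[92,-111,0],[0,0,12],50],
    [[123,-148,0],[0,0,16],50],
    [[153,-185,0],[0,0,20],50],
    [[183,-222,0],[0,0,24],50],
    [[214,-259,0],[0,0,28],50],
    [[244,-296,0],[0,0,32],50],
    [[275,-333,0],[0,0,36],50],
    [[305,-370,0],[0,0,42],50],
  ],
)

```text
t: 1.1
ee_pos: [0.3831, -0.1037, 0.2312]
tcp_rot: [-0.0, 0.988, -0.153, 0.0]
ft_force: [1.2, -0.1, -0.5]
finger_gap: 0.0498
grip_force: 0.0
```

```bash
cat > st.py <<'E'
import sys
from h import *
from cell import telemetry
o=telemetry.get_obs();print(o['t'],inunit(o),o['ft_force'],o['finger_gap'],o['grip_force'],np.round(o['q'],2))
a=list(map(float,sys.argv[1:]))
for i in range(0,len(a),3):print(a[i:i+3],goto(o,a[i:i+3]))
E
python3 st.py -82 0 144 -82 0 39
```

```text
1.1 [ -71.6 -239.4  219.2] [ 1.23397292 -0.12918622 -0.52536009] 0.049796975706485856 0.0 [-0.37 -0.16  2.13  0.    1.16  1.5 ]
[-82.0, 0.0, 144.0] (array([ -11.1, -239.4,   75.2]), array([-0.01, -0.02, -0.17]))
[-82.0, 0.0, 39.0] (array([ -11.2, -239.4,  180.2]), array([-0.01, -0.02, -0.17]))
```

Request:
arm_command(
  commands=[
    [[-3,-48,10],[0,0,0],50],
    [[-6,-96,25],[0,0,0],50],
    [[-9,-144,40],[0,0,0],50],
    [[-11,-190,60],[0,0,0],50],
    [[-11,-230,75],[0,0,0],50],
    [[-11,-239,75],[0,0,0],50],
    [[-11,-239,75],[0,0,0],50],
  ],
)

```text
t: 1.8
ee_pos: [0.4436, 0.1267, 0.1556]
tcp_rot: [0.0, 0.989, -0.149, -0.001]
ft_force: [-0.6, -0.2, 0.1]
finger_gap: 0.0496
grip_force: 0.0
```

```bash
python3 st.py -82 0 39; python3 - <<'E'
from h import *
from cell import optics
c=optics.camera('wrist');cv2.imwrite('pics/w1.png',c['frame'][:,:,::-1])
print(proj(c,U.apply(np.array([[-82,0,54],[-46,34,72],[-46,-34,72],[40,34,72],[-10,43,30]])/1e3)+pose[:3]))
E
```

```text
1.8 [-82.9  -1.4 143.6] [-0.57601751 -0.21712656  0.13878975] 0.04960154499513074 0.0 [ 0.18  0.09  2.07 -0.    0.99  2.05]
[-82.0, 0.0, 39.0] (array([  1. ,  -1.5, 104.6]), array([0.06, 0.08, 0.25]))
[[314.52383137 251.60884688]
 [250.89987768 196.25071268]
 [378.16858005 196.74859977]
 [243.67929972  16.44606857]
 [244.58766491 127.10191183]]
```

View pics/w1.png

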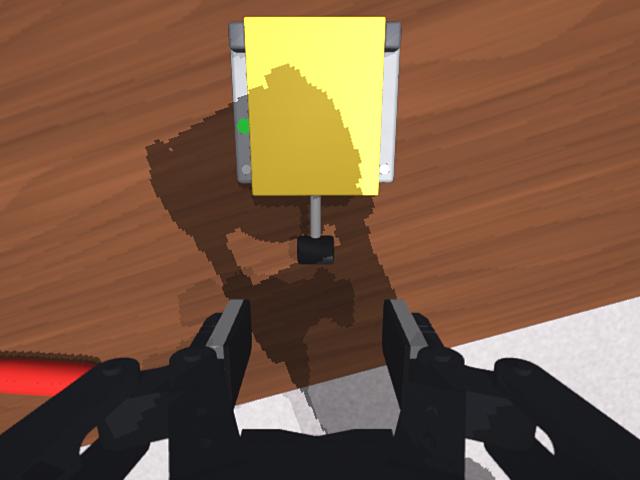

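The wrist view shows the knob at (315,250) against a predicted (314.5,251.6), so the pose is good. Next is to descend and pinch.

Request:
arm_command(
  commands=[
    [[1,-1.5,40],[0,0,0],50],
    [[1,-1.5,80],[0,0,0],50],
    [[1,-1.5,104],[0,0,0],50],
    [[1,-1.5,104],[0,0,0],45],
    [[1,-1.5,104],[0,0,0],20],
    [[1,-1.5,104],[0,0,0],15],
    [[1,-1.5,104],[0,0,0],15],
    [[1,-1.5,104],[0,0,0],15],
    [[1,-1.5,104],[0,0,0],15],
    [[1,-1.5,104],[0,0,0],15],
  ],
)

```text
t: 2.85
ee_pos: [0.4469, 0.1265, 0.0531]
tcp_rot: [0.0, 0.989, -0.15, 0.002]
ft_force: [2.2, -5.6, 0.5]
finger_gap: 0.0203
grip_force: 62.2
```

```bash
python3 st.py; python3 -c "
import numpy as np
for a in np.arange(0.15,2.0,.15):
  c,s=np.cos(a),np.sin(a);x,z=-122*c+20*s,122*s+20*c;print(round(a,2),round(x+122),round(20-z))"
```

```text
2.85 [-79.7  -0.6  41.1] [ 2.18806056 -5.63390308  0.49106233] 0.020339140508065033 62.16936707496643 [ 0.18  0.27  2.12 -0.    0.75  2.06]
0.15 4 -18
0.3 11 -35
0.45 21 -51
0.6 33 -65
0.75 46 -78
0.9 62 -88
1.05 79 -96
1.2 96 -101
1.35 115 -103
1.5 133 -103
1.65 152 -100
1.8 169 -94
1.95 186 -86
```

Request:
arm_command(
  commands=[
    [[1,0,-9],[0,0,0],15],
    [[4,0,-18],[0,0,0],15],
    [[7,0,-27],[0,0,0],15],
    [[11,0,-35],[0,0,0],15],
    [[16,0,-43],[0,0,0],15],
    [[21,0,-51],[0,0,0],15],
    [[27,0,-58],[0,0,0],15],
    [[33,0,-65],[0,0,0],15],
    [[39,0,-72],[0,0,0],15],
    [[46,0,-78],[0,0,0],15],
  ],
)

```text
t: 3.85
ee_pos: [0.4895, 0.1133, 0.1303]
tcp_rot: [-0.0, 0.989, -0.151, -0.0]
ft_force: [3.4, 0.8, -11.1]
finger_gap: 0.0203
grip_force: 59.0
```

```bash
python3 st.py; python3 - <<'E'
from cell import optics
import cv2,numpy as np
c=optics.camera('side');cv2.imwrite('pics/s1.png',cv2.resize(c['frame'][130:330,200:420,::-1],None,fx=2.5,fy=2.5))
E
```

```text
3.85 [-35.1  -0.5 118.3] [  3.36896172   0.8464906  -11.08964406] 0.020342786568435457 59.011409282684326 [0.14 0.2  2.   0.   0.94 2.01]
```

View pics/s1.png

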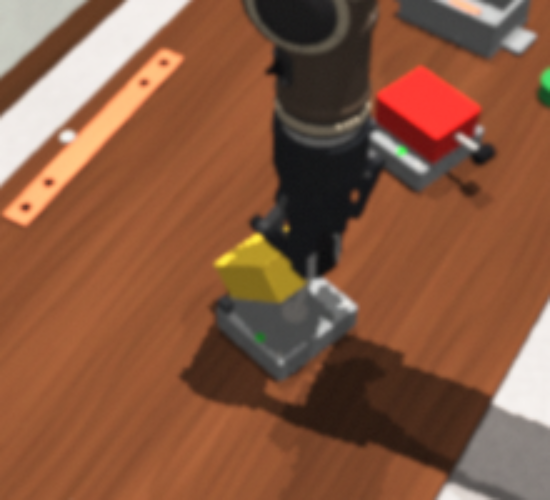

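The cover (crop 258,270) is lifting with the gripper, and the red cover is still shut. Continuing along the arc.

Request:
arm_command(
  commands=[
    [[8,0,-5],[0,0,0],15],
    [[16,0,-10],[0,0,0],15],
    [[24,0,-14],[0,0,0],15],
    [[33,0,-18],[0,0,0],15],
    [[41,0,-21],[0,0,0],15],
    [[50,0,-23],[0,0,0],15],
    [[60,0,-24],[0,0,0],15],
    [[69,0,-25],[0,0,0],15],
    [[78,0,-25],[0,0,0],15],
    [[87,0,-25],[0,0,0],15],
  ],
)

```text
t: 4.9
ee_pos: [0.5743, 0.0872, 0.1565]
tcp_rot: [-0.001, 0.989, -0.151, 0.001]
ft_force: [-0.1, 5.7, 0.6]
finger_gap: 0.0198
grip_force: 58.6
```

Request:
arm_command(
  commands=[
    [[9,0,1],[0,0,0],15],
    [[19,0,3],[0,0,0],15],
    [[28,0,6],[0,0,0],15],
    [[36,0,9],[0,0,0],15],
    [[42,0,11],[0,0,0],15],
    [[47,0,14],[0,0,0],15],
    [[47,0,14],[0,0,0],15],
    [[47,0,14],[0,0,0],15],
  ],
)

```text
t: 5.7
ee_pos: [0.6216, 0.0727, 0.1437]
tcp_rot: [-0.001, 0.989, -0.151, 0.004]
ft_force: [1.8, 3.7, 6.1]
finger_gap: 0.0182
grip_force: 58.4
```

```bash
python3 st.py
```

```text
5.7 [103.1   0.3 131.7] [1.83431156 3.68932212 6.05445318] 0.01821376826818355 58.36593568325043 [ 0.05  0.4   1.71 -0.    1.03  1.92]
```

Request:
arm_command(
  commands=[
    [[0,0,0],[0,0,0],40],
    [[0,0,0],[0,0,0],40],
    [[0,0,0],[0,0,0],40],
    [[0,0,-20],[0,0,0],40],
    [[0,0,-50],[0,0,0],40],
    [[0,0,-90],[0,0,0],40],
    [[0,0,-90],[0,0,0],40],
  ],
)

```text
t: 6.4
ee_pos: [0.6214, 0.0727, 0.2377]
tcp_rot: [-0.001, 0.989, -0.151, 0.006]
ft_force: [0.8, -0.2, 1.7]
finger_gap: 0.0401
grip_force: 0.0
```

```bash
python3 st.py -10 -50 250; python3 - <<'E'
from h import *
from cell import optics
c=optics.camera('side');cv2.imwrite('pics/s2.png',cv2.resize(c['frame'][130:330,200:420,::-1],None,fx=2.5,fy=2.5))
print((proj(c,U.apply(np.array([[109,0,137],[-10,-17,65],[-10,17,65]])/1e3)+pose[:3])-[200,130])*2.5)
E
```

```text
6.4 [1.029e+02 2.000e-01 2.257e+02] [ 0.83421267 -0.24106202  1.66722885] 0.04014713981723361 0.0 [ 0.05  0.3   1.64 -0.    1.2   1.92]
[-10.0, -50.0, 250.0] (array([-112.7,   50. ,  -25.7]), array([-0.17, -0.66,  0.07]))
[[206.06088077 162.27895146]
 [307.78618496 277.97926032]
 [280.2538956  297.48906529]]
```

View pics/s2.png

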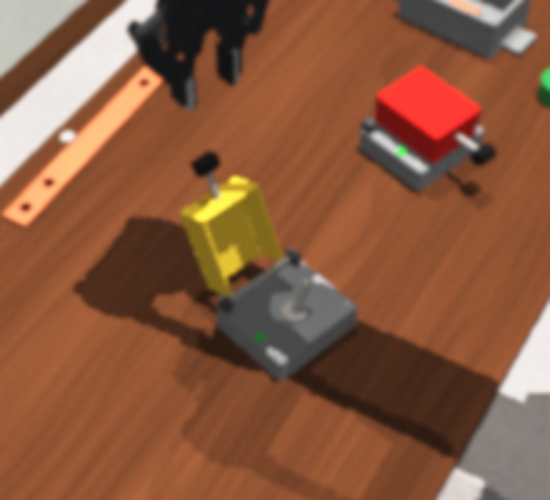

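The cover is fully open with its knob at crop (206,162), matching the wide-open prediction. The toggle at (305,285) is still off. Next I close the fingers, come down on the -y side and push.

Request:
arm_command(
  commands=[
    [[-40,18,0],[0,-0.6,0],0],
    [[-80,40,0],[0,-0.6,0],0],
    [[-114,55,0],[0,-0.6,0],0],
    [[-115,55,40],[0,-0.6,0],0],
    [[-115,55,85],[0,-0.6,0],0],
    [[-115,55,130],[0,-0.6,0],0],
    [[-115,55,165],[0,-0.6,0],0],
    [[-115,55,178],[0,-0.6,0],0],
    [[-115,55,178],[0,-0.6,0],0],
  ],
)

```text
t: 7.35
ee_pos: [0.4881, 0.0546, 0.0505]
tcp_rot: [-0.0, 0.989, -0.151, -0.009]
ft_force: [-0.2, -0.2, -0.1]
finger_gap: 0.0
grip_force: 0.0
```

```bash
python3 st.py -12 -25 46 -12 -8 46; python3 - <<'E'
from h import *
from cell import optics
c=optics.camera('side');cv2.imwrite('pics/s3.png',cv2.resize(c['frame'][180:300,250:390,::-1],None,fx=4,fy=4))
E
```

```text
7.35 [-18.9 -56.9  38.5] [-0.2206011  -0.15918779 -0.13082891] 3.517003825177409e-05 0.0 [0.02 0.33 2.05 0.   0.79 1.89]
[-12.0, -25.0, 46.0] (array([  6.8, -31.9,  -7.7]), array([0.15, 0.97, 0.07]))
[-12.0, -8.0, 46.0] (array([  6.8, -48.9,  -7.7]), array([0.15, 0.97, 0.07]))
```

View pics/s3.png

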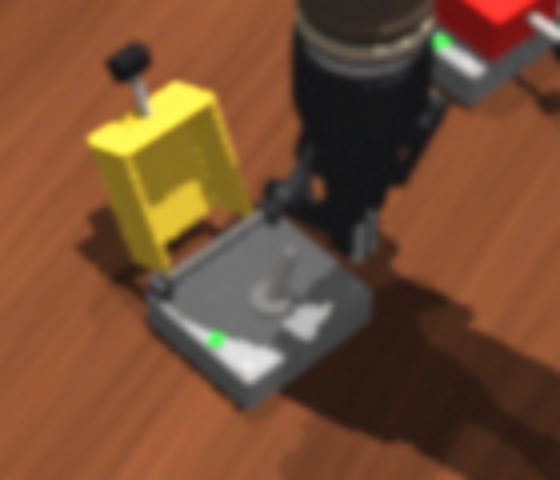

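The fingers are at crop (365,240), clear on the -y side of the toggle at (280,275). Now the push.

Request:
arm_command(
  commands=[
    [[7,0,-8],[0,1,0],0],
    [[7,-10,-8],[0,1,0],0],
    [[7,-18,-8],[0,1,0],0],
    [[7,-24,-8],[0,1,0],0],
    [[7,-30,-8],[0,1,0],0],
    [[7,-35,-8],[0,1,0],0],
    [[7,-39,-8],[0,1,0],0],
    [[7,-42,-8],[0,1,0],0],
    [[7,-44,-8],[0,1,0],0],
    [[7,-44,-8],[0,1,0],0],
  ],
)

```text
t: 8.4
ee_pos: [0.5109, 0.0952, 0.061]
tcp_rot: [0.0, 0.989, -0.151, 0.003]
ft_force: [-0.1, -1.7, 0.2]
finger_gap: -0.0003
grip_force: 0.3
```

```bash
python3 st.py; python3 - <<'E'
from h import *
from cell import optics
c=optics.camera('side');cv2.imwrite('pics/s4.png',cv2.resize(c['frame'][180:300,250:390,::-1],None,fx=4,fy=4))
E
```

```text
8.4 [ -9.2 -11.3  49. ] [-0.1390141  -1.67071023  0.20028923] -0.00033435755931738204 0.2849993482232094 [ 0.1   0.34  1.99 -0.    0.8   1.98]
```

View pics/s4.png

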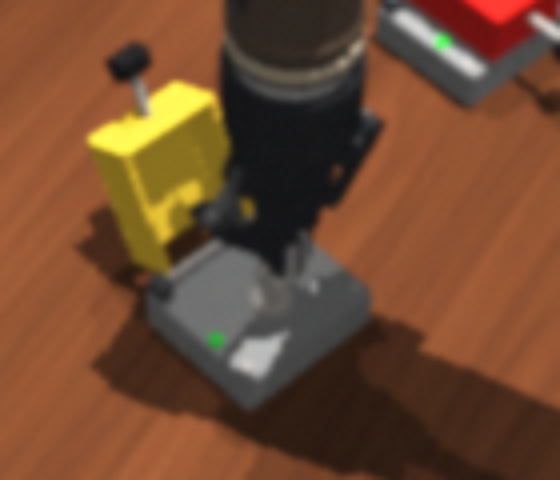

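The fingers are on the toggle and the lever is partly over. The force is only 1.7 N, so I push further until it hits the stop.

Request:
arm_command(
  commands=[
    [[0,-2,0],[0,0,0],0],
    [[0,-4,0],[0,0,0],0],
    [[0,-6,0],[0,0,0],0],
    [[0,-6,0],[0,0,0],0],
  ],
)

```text
t: 8.85
ee_pos: [0.5123, 0.1007, 0.0609]
tcp_rot: [0.001, 0.989, -0.151, 0.003]
ft_force: [0.7, -1.4, 0.1]
finger_gap: -0.0002
grip_force: 0.5
```

Request:
arm_command(
  commands=[
    [[0,-2,0],[0,0,0],0],
    [[0,-4,0],[0,0,0],0],
    [[0,-4,0],[0,0,0],0],
  ],
)

```text
t: 9.15
ee_pos: [0.5129, 0.1026, 0.0608]
tcp_rot: [0.003, 0.989, -0.15, 0.002]
ft_force: [-1.2, -8.1, -0.2]
finger_gap: -0.0002
grip_force: 3.8
```

Request:
arm_command(
  commands=[
    [[0,-2,0],[0,0,0],0],
    [[0,-3,0],[0,0,0],0],
    [[0,-3,0],[0,0,0],0],
  ],
)

```text
t: 9.45
ee_pos: [0.513, 0.1032, 0.0607]
tcp_rot: [0.005, 0.989, -0.149, 0.002]
ft_force: [-2.9, -14.9, 2.6]
finger_gap: -0.0003
grip_force: 7.6
```

```bash
python3 st.py
```

```text
9.45 [-9.7 -3.1 48.7] [ -2.91282113 -14.90706643   2.55152603] -0.000258140803713777 7.551610171794891 [ 0.12  0.35  1.98 -0.01  0.81  2.  ]
```

The lever is on its stop, with force rising and no further travel. Now I back off, go up, and swing round behind the knob.

Request:
arm_command(
  commands=[
    [[0,15,0],[0,0,0],0],
    [[0,40,0],[0,0,0],0],
    [[0,40,-45],[0,0,0],0],
    [[0,40,-90],[0,0,0],0],
    [[0,40,-140],[0,0,0],0],
    [[0,40,-170],[0,0,0],0],
    [[40,30,-170],[0,0,0],0],
    [[85,15,-170],[0,0,0],0],
    [[130,3,-170],[0,0,0],0],
    [[160,0,-170],[0,0,0],0],
  ],
)

```text
t: 10.45
ee_pos: [0.6698, 0.0607, 0.2329]
tcp_rot: [-0.001, 0.989, -0.151, 0.005]
ft_force: [-0.4, -0.0, -0.6]
finger_gap: 0.0002
grip_force: 0.0
```

```bash
python3 st.py 150 0 128; python3 - <<'E'
from h import *
from cell import optics
c=optics.camera('side');cv2.imwrite('pics/s5.png',cv2.resize(c['frame'][180:300,250:390,::-1],None,fx=4,fy=4))
E
```

```text
10.45 [152.6   3.3 220.9] [-0.35716809 -0.04278208 -0.58447335] 0.00022514449073099743 0.0 [ 0.03  0.39  1.52 -0.    1.22  1.9 ]
[150.0, 0.0, 128.0] (array([-3.6,  3.6, 92.9]), array([-0.17, -0.58,  0.09]))
```

View pics/s5.png

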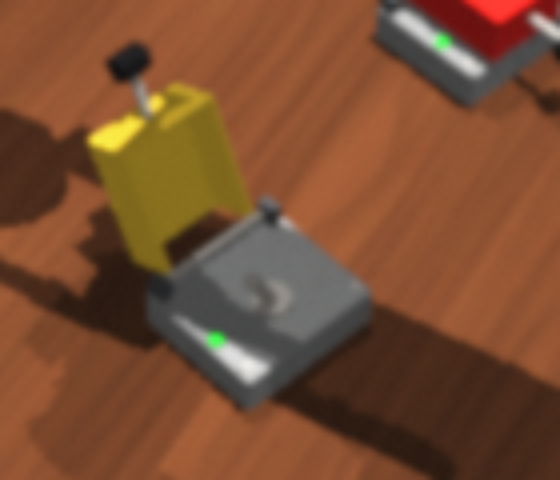

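The toggle tip is now at about (250,283), which matches the predicted "on" position of (248,276), and the cover is still open. Next I go down behind the knob and push it forward.

Request:
arm_command(
  commands=[
    [[0,3,40],[0,0,0],0],
    [[0,3,80],[0,0,0],0],
    [[0,3,93],[0,0,0],0],
    [[-10,3,93],[0,0,0],0],
    [[-22,3,92],[0,0,0],0],
    [[-34,3,90],[0,0,0],0],
    [[-46,3,88],[0,0,0],0],
    [[-58,3,85],[0,0,0],0],
    [[-70,3,82],[0,0,0],0],
    [[-70,3,82],[0,0,0],0],
  ],
)

```text
t: 11.5
ee_pos: [0.5976, 0.0784, 0.1506]
tcp_rot: [0.0, 0.989, -0.15, 0.003]
ft_force: [1.3, -0.3, -0.8]
finger_gap: -0.0003
grip_force: 0.0
```

Request:
arm_command(
  commands=[
    [[-10,0,-3],[0,0,0],0],
    [[-20,0,-5],[0,0,0],0],
    [[-30,0,-7],[0,0,0],0],
    [[-40,0,-8],[0,0,0],0],
    [[-48,0,-8],[0,0,0],0],
    [[-48,0,-8],[0,0,0],0],
    [[-48,0,-60],[0,0,0],0],
    [[-48,0,-90],[0,0,0],0],
    [[-48,0,-90],[0,0,0],0],
  ],
)

```text
t: 12.4
ee_pos: [0.5573, 0.0926, 0.2458]
tcp_rot: [-0.001, 0.989, -0.151, 0.009]
ft_force: [0.6, -0.8, 0.9]
finger_gap: -0.0003
grip_force: 0.0
```

```bash
python3 st.py; python3 - <<'E'
from h import *
from cell import optics
c=optics.camera('side');cv2.imwrite('pics/s6.png',cv2.resize(c['frame'][130:330,200:420,::-1],None,fx=2.5,fy=2.5))
E
```

```text
12.4 [ 35.8   0.  233.8] [ 0.61440244 -0.82009771  0.90958731] -0.0002816376499651142 0.0 [ 0.09  0.17  1.78 -0.    1.18  1.96]
```

View pics/s6.png

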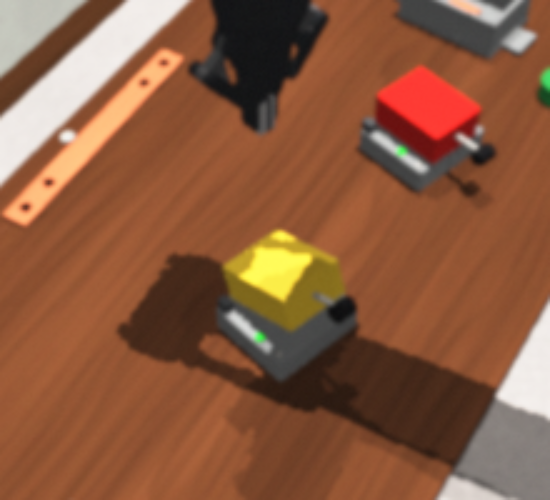

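The cover has dropped forward, but its knob at (342,309) is still above the shut position of (350,345), so it may still be falling. I wait a second and compare numerically with the initial image.

Request:
arm_command(
  commands=[
    [[0,0,-10],[0,0,0],0],
    [[0,0,-20],[0,0,0],0],
    [[0,0,-20],[0,0,0],0],
    [[0,0,-20],[0,0,0],0],
    [[0,0,-20],[0,0,0],0],
    [[0,0,-20],[0,0,0],0],
    [[0,0,-20],[0,0,0],0],
    [[0,0,-20],[0,0,0],0],
    [[0,0,-20],[0,0,0],0],
    [[0,0,-20],[0,0,0],0],
  ],
)

```text
t: 13.45
ee_pos: [0.5527, 0.0922, 0.2595]
tcp_rot: [0.001, 0.989, -0.151, 0.003]
ft_force: [0.0, 0.4, 0.4]
finger_gap: -0.0004
grip_force: 0.0
```

```bash
cat > cmp.py <<'E'
import cv2,numpy as np
from cell import optics
f0=np.load('side0.npz')['frame'];f=optics.camera('side')['frame']
for g in(f0,f):
    r=cv2.cvtColor(g,cv2.COLOR_RGB2HSV)
    y=cv2.inRange(r,(22,150,40),(38,255,255))[215:290,275:355];d=(g.max(2)<45).astype(np.uint8)[250:285,328:352]
    a=np.argwhere(y);b=np.argwhere(d)
    print('yellow',a.min(0)+[215,275],a.max(0)+[215,275],a.mean(0)+[215,275],'dark',b.mean(0)+[250,328],len(b))
print('bolt diff',np.abs(f[320:400,180:250].astype(int)-f0[320:400,180:250]).mean(),'red diff',np.abs(f[150:205,340:400].astype(int)-f0[150:205,340:400]).mean())
E
python3 cmp.py
```

```text
yellow [224 292] [270 339] [246.36503067 315.34892638] dark [268.11111111 339.48888889] 45
yellow [224 293] [270 338] [246.74216301 315.29780564] dark [268.44897959 338.69387755] 98
bolt diff 1.0622023809523808 red diff 1.0112121212121212
```

The cover's outline and the knob at (339,268) are back where they started, so it is shut. The bolt and the red cover are unchanged, and the arm is clear.

```bash
python3 -c "
from cell import ticket;print(ticket.close_job())"
```

```text
the job is handed in; nothing more can be done
None
```

I handed the job in at about 13.5 s with the toggle flipped to the green-dot side and the yellow cover shut over it; the red cover and bolt looked unmoved in the final image comparison, but no verdict came back.

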